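# Hang the pencil caddy on the peg with the drop keeper

### The job

Hang the pencil caddy that has the flat upright panel on the stand's peg that has the drop keeper: push the eye in its panel onto the peg, lifting the keeper on the way, until the keeper has fallen shut behind the panel and the caddy hangs from the peg by itself, square to it. Keep the caddy upright all the while, and leave the other caddy, the one with the round carrying bar, where it stands.

Things in the scene. Friction and masses are not known exactly. Their poses are not given: they have to be found in the camera images.
- caddy: Plywood caddy, 0.26 kg: tray 170 (x) by 76 (y) mm, walls 45 high, pencils 81 high; along x a flat upright panel 10 thick, 170 long, top at z = 140. In its middle an eye: x = -22 to 22, z = 86 to 126; the bar over it hangs on the peg. Origin: centre of underside, z up. Ends alike: hangs either way round. Pinch across the panel at its top edge about x = -60 or 60: the keeper rises over the middle.
- stand: Fixed steel stand, base 130 (x) by 160 (y) by 10 mm, origin centre of underside, z up. Post 25 square, 260 high, at y = -60. Level round peg 12 thick at x = 0 from the post (face y = -47.5) to y = 47.5, top at z = 190. The caddy goes on from +y, panel along x; hung, its origin is at y = -8 to 28 (best 10), z = 64. The plain hook on the post's -y side (z = 150) has no keeper: not wanted.
- keeper (a joint): Drop keeper over the peg, aluminium, 60 g, 30 mm wide: 0 shut, grows lifting to 0.8 rad, falls shut by itself. Stand frame: pivot along x at y = -39, z = 185; arm 38 above the peg's top; leg at y = 35 to 40 down to 1 above the peg; tongue from its foot up and out at 40 degrees to y = 85, z = 232. A bar held 12 over the peg and pushed in -y under the tongue lifts it (0.3 rad, under 5 N).
- bar_caddy: The other caddy, which stays: plywood tray 170 (x) by 90 (y) mm with 105 mm high gable ends and a round wooden carrying bar 16 mm thick between them along x at z = 92. Origin: centre of its underside.

How it is judged:
At the end, for the whole second after the job is handed in: The caddy hangs still from the peg by its eye: underside 64 mm (+-10) over the table, its middle at y = -22 to 34 and x = -30 to 30 mm in the stand's frame, leaning less than 15 degrees, panel square to the peg within 17 degrees, keeper shut (below 0.06 rad) on the panel's outer side (y of caddy in the frame of stand between -0.022 and 0.034 m and x of caddy in the frame of stand between -0.03 and 0.03 m and z of caddy in the frame of stand between 0.054 and 0.074 m and value of joint keeper below 0.06 rad and angle between caddy's own z axis and vertical below 0.26 rad and angle between the x axis of caddy and the x axis of stand, either way round below 0.3 rad and linear speed of caddy below 0.03 m/s); the robot touches nothing.
It fails at once if the caddy is tipped more than 35 degrees (angle between caddy's own z axis and vertical above 0.61 rad).
It fails at once if the other caddy is moved more than 40 mm (distance of bar_caddy from where it was at the start of the episode above 0.04 m).
It also fails if it takes over 40 s, if anything falls off the work surface, if the arm or the gripper's body presses on something with over 40 N, if the wrist force passes 120 N, or if a joint passes its speed limit or range.

### The arm

A 6-joint arm with a two-finger parallel gripper is mounted at the origin on the work surface. World frame = base frame: x ahead of the robot, y to its left, z up, the work surface at z = 0. Lengths are in m, angles in rad, forces in N, time in s.
With the tool pointing down it reaches from about 0.35 to 0.975 m from the base axis. Payload 4.9 kg.
Tool frame: the origin (TCP) lies midway between the tips of the shut fingers; the grasp point (between the pads) lies 19 mm behind it (arm.pinch_z is the distance from the TCP to the grasp point, in m); z points along the fingers, y is the direction in which the jaws open and shut (so a half turn about z gives the same grasp; the last joint's range is limited). The gripper opens to 85 mm and grips with 20 to 120 N. Pads are 22 mm wide; open, the fingers measure 114 mm over their backs; the gripper's body (76 mm by 85 mm) begins 54 mm behind the grasp point. The pads swing forward as they close: fully open they stand 13 mm farther back than shut.
Start: joints at [1.003, 0.053, 1.613, -0, 1.476, -0.119], TCP at [0.271, 0.563, 0.231] pointing down, gripper open.
Joint ranges: [-3.01, 3.01], [-1.01, 2.22], [0.06, 2.58], [-1.02, 4.17], [0.09, 2.62], [-3.14, 3.14]. Speed limits (rad/s): [2.57, 2.57, 3.14, 3.14, 3.14, 3.14].

### API

Orientations are given as a rotation vector (axis times angle).
In Python, from bench import arm gives the robot as it stands.
- The arm moves only by the shell command python3 -m creep 'ROWS' [FORCE]. ROWS is JSON, a list of rows, each a list of 3 entries, a list of its own where there are three numbers: the turn, a rotation vector about the world's x, y, z in rad, then the shift along the world's x, y, z in m, then the opening in per cent of the stroke, from 0 (shut) to 100 (fully open). In form: [[[rx, ry, rz], [dx, dy, dz], fingers], ...]. A call has 1 to 8 rows; each row shifts and turns the pose as measured when the row begins; what a row does not reach is not made up. A row lasts 1/10 s, in which the tool goes at most 50 mm and 8.59 degrees, less where a joint would pass 70% of its speed; a pose out of reach is approached as far as the arm can. A call with a gripper value outside its range is refused whole. The fingers move at their own pace and stop on an object; FORCE is the grip in N (left out, the last holds). Time passes only in rows, so rows that do not move let the fingers close. It gives the time, the measured TCP pose, the force and the opening at its end, in the units of the state.
- arm.sense(): the state, without advancing time (a new reading comes with each control period).
- arm.read_camera(name): name is "scene" or "top"; returns a dict with "img" (480x640x3 uint8, red, green, blue), "fovy" (degrees; the focal length in pixels is half the picture's height over the tangent of half this angle, whatever the lens; pixels are square), "cx", "cy" (the principal point, pixels), "extrinsics" (4x4, takes a point from camera to world coordinates). Camera axes: x right, y down, z forward; pixel columns grow to the right and rows downward; lengths in m; the calibration is good to about 2 mm. A picture is of the moment at which its call begins. There is no depth.
- arm.close_job(): hands the job in, once; it reports no verdict.
The state is a dict: "t": time; "q": joint angles; "joint_vel": joint speeds; "effort": joint torques, N m; "position": TCP position; "tool_rot": TCP orientation; "wrist_force": force on the tool from outside, world axes, zero at the start; "moment": the same for the moment, N m; "gripper_width": opening from 0.0 (shut) to 1.0 (fully open).
Only numpy, scipy, OpenCV 4.12 (cv2) and the standard library are available. Lean on these libraries where they do the work, as an engineer would, in place of code of your own. Each camera call takes 0.05 s, during which the arm holds its last target. There are 200 camera calls.

## Working session

There is one attempt and no reset: what is moved stays moved. The work goes in short steps, Python scripts to look and compute and a shell command to move; the robot and the scene stay as the last step left them, time stands still between calls to the robot, and variables do not carry over. Pictures are saved under pics/ and viewed, about 8 in all and at most 12, crops included, and the job is handed in when it is done.

```bash
mkdir -p pics
cat > h.py <<'E'
import numpy as np,cv2
from bench import arm
def snap(name,fn,crop=None,k=1):
    c=arm.read_camera(name); im=c["img"][:,:,::-1].copy()
    if crop: x0,y0,x1,y1=crop; im=cv2.resize(im[y0:y1,x0:x1],None,fx=k,fy=k,interpolation=cv2.INTER_CUBIC)
    cv2.imwrite("pics/"+fn,im); return c
def ray(c,u,v):
    f=240/np.tan(np.radians(c["fovy"])/2); E=np.array(c["extrinsics"])
    return E[:3,3],E[:3,:3]@np.array([(u-c["cx"])/f,(v-c["cy"])/f,1])
def at(c,u,v,z):
    o,d=ray(c,u,v); return o+d*(z-o[2])/d[2]
def proj(c,p):
    f=240/np.tan(np.radians(c["fovy"])/2); E=np.array(c["extrinsics"])
    q=E[:3,:3].T@(np.array(p)-E[:3,3]); return f*q[0]/q[2]+c["cx"],f*q[1]/q[2]+c["cy"]
E
python3 - <<'E'
from h import *
for n in("scene","top"):
    c=snap(n,n+"0.png"); print(n,c["fovy"],np.round(c["extrinsics"],3).tolist())
print(arm.sense())
E
```

```text
scene 51.451728510854856 [[-0.879, 0.358, -0.315, 0.835], [0.477, 0.668, -0.572, 0.55], [0.005, -0.653, -0.758, 0.83], [0.0, 0.0, 0.0, 1.0]]
top 51.67956676553055 [[-0.021, -0.996, 0.082, 0.492], [-0.999, 0.024, 0.039, 0.009], [-0.041, -0.081, -0.996, 0.897], [0.0, 0.0, 0.0, 1.0]]
{'t': 0.1, 'q': array([ 1.00299896e+00,  5.32865019e-02,  1.61413170e+00,  2.51834832e-05,
        1.47597540e+00, -1.19003172e-01]), 'joint_vel': array([-0.00045352, -0.00278161, -0.00184038,  0.00040033,  0.00024365,
       -0.00124664]), 'effort': array([ 4.41421525e-04, -3.94905066e+01, -3.71364176e+01, -8.19332740e-05,
        3.86325803e-03,  2.46375532e-05]), 'position': array([0.27087456, 0.5626465 , 0.23020357]), 'tool_rot': array([-6.98926112e-01, -3.06221193e+00,  2.64995932e-03]), 'wrist_force': array([ 0.38698045,  0.47667315, -0.1636593 ]), 'moment': array([-0.01559331,  0.05719753,  0.03750216]), 'gripper_width': 1.003254340345654}
```

View pics/scene0.png

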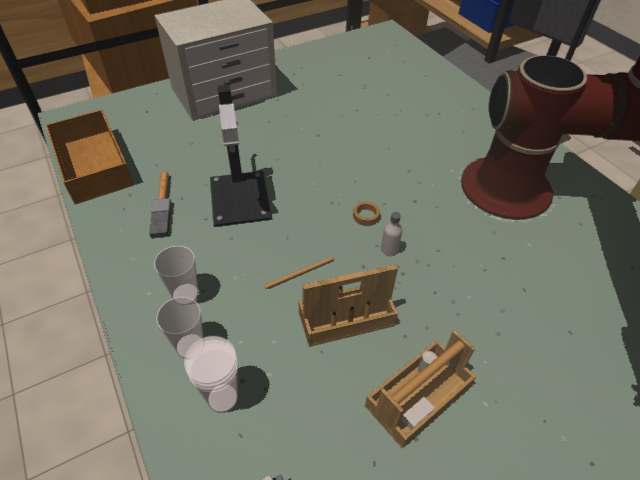

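View pics/top0.png

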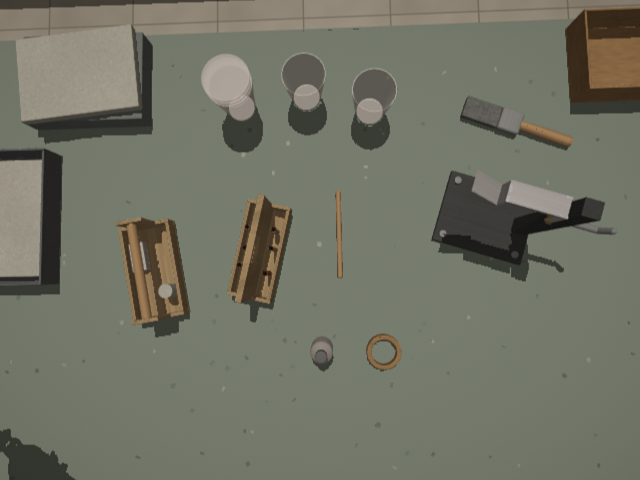

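The scene view shows the panel caddy at about (350,305), the bar caddy at (420,390) and the stand at (235,180). In the top view the caddy is at (260,250), the bar caddy at (153,270), and the stand base at (485,217) with its post to the right at (592,210). I'll enlarge both for measuring.

Run:
```python
import cv2
im=cv2.imread("pics/top0.png")
a=cv2.resize(im[180:315,210:310],None,fx=4,fy=4,interpolation=cv2.INTER_CUBIC)
b=cv2.resize(im[160:280,425:625],None,fx=4,fy=4,interpolation=cv2.INTER_CUBIC)
cv2.imwrite("pics/a.png",a);cv2.imwrite("pics/b.png",cv2.convertScaleAbs(b,alpha=1.8))
```

```text
(no output)
```

View pics/a.png

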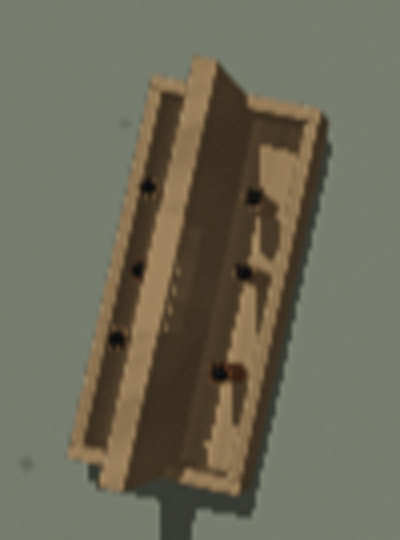

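View pics/b.png

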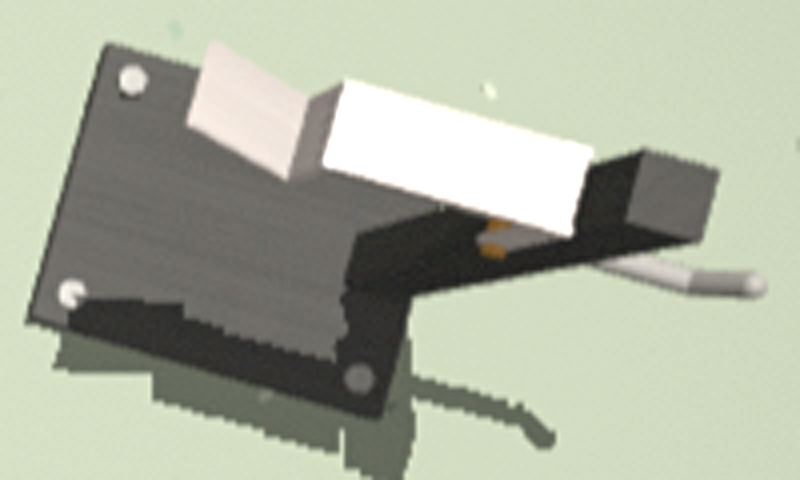

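In these crops the panel's top edge runs from pixel (261.5,194.8) to (238,302.3). The base corners are (451.3,170.8), (432,240) and (520.5,264), and the post top is (593,209).

Run:
```python
from h import *
c=arm.read_camera("top");s=arm.read_camera("scene")
A=at(c,261.5,194.75,.14);B=at(c,238,302.25,.14)
d=A-B;print("panel",A,B,np.linalg.norm(d),"mid",(A+B)/2,"dir",np.degrees(np.arctan2(d[1],d[0])))
P=at(c,451.25,170.75,.01);Q=at(c,432,240,.01);R=at(c,520.5,264,.01)
print("base",P,Q,R,np.linalg.norm(P-Q),np.linalg.norm(Q-R),"cen",(P+R)/2)
for a,b in((R,Q),(P,Q)): e=b-a;print(np.degrees(np.arctan2(e[1],e[0])))
T=at(c,593,209,.26);print("post",T)
cen=(P+R)/2
yv=(Q-R)+0; yv/=np.linalg.norm(yv); print("post-cen along y",(T-cen)@yv,"perp",np.linalg.norm((T-cen)[:2]-((T-cen)[:2]@yv[:2])*yv[:2]))
print("scene proj: panel ends",proj(s,A),proj(s,B),"post top",proj(s,T),"base P,Q,R",proj(s,P),proj(s,Q),proj(s,R))
print(np.linalg.norm(T[:2]),np.linalg.norm(A[:2]))
```

```text
panel [0.61200601 0.11476098 0.14      ] [0.44748914 0.15289144 0.14      ] 0.16887786676185784 mid [0.52974757 0.13382621 0.14      ] dir -13.04917371196859
base [ 0.66681241 -0.20970007  0.01      ] [ 0.54321318 -0.17043448  0.01      ] [ 0.49734991 -0.32283147  0.01      ] 0.12968637659818102 0.1591486173249907 cen [ 0.58208116 -0.26626577  0.01      ]
73.2510406727215
162.37574014323008
post [ 0.56318284 -0.32341045  0.26      ]
post-cen along y -0.060166509012894595 perp 0.001628694876316069
scene proj: panel ends (np.float64(303.7562351523337), np.float64(285.558673855828)) (np.float64(397.12271533329147), np.float64(264.81932129320114)) post top (np.float64(224.31478448751596), np.float64(87.10966330164564)) base P,Q,R (np.float64(214.44839674507085), np.float64(223.77061754546983)) (np.float64(272.29661333330074), np.float64(215.99651007754142)) (np.float64(262.521178191547), np.float64(169.84266993443214))
0.6494376264647803 0.6226728182404566
```

The checks agree: panel 169 mm, base 130x159 mm, post at y = -60.2 mm, and the two cameras match. The stand is centred at (0.582,-0.266) with its x axis at -17°. The caddy's middle is (0.530,0.134) with its panel at -13°. I'll pinch the near end at x = -64, around (0.468,0.148), which keeps the arm clear of the keeper.

```bash
python3 -m creep '[[[0,0,0.03],[0.02,-0.042,0.005],100],[[0,0,0.03],[0.02,-0.042,0.005],100],[[0,0,0.03],[0.02,-0.042,0],100],[[0,0,0.03],[0.02,-0.042,0],100],[[0,0,0.03],[0.02,-0.042,0],100],[[0,0,0.03],[0.02,-0.042,0],100],[[0,0,0.03],[0.02,-0.042,0],100],[[0,0,0.01],[0.02,-0.042,0],100]]'
```

```text
t: 1.0
position: [0.4309, 0.2181, 0.2383]
tool_rot: [-0.326, -3.124, 0.004]
wrist_force: [0.8, 0.2, 1.3]
gripper_width: 0.997
```

```bash
python3 -m creep '[[[0,0,-0.018],[0.018,-0.035,-0.02],100],[[0,0,0],[0.018,-0.034,-0.02],100],[[0,0,0],[0,0,-0.02],100],[[0,0,0],[0,0,0],100]]'
python3 - <<'E'
from h import *
c=snap("scene","s1.png",(230,200,450,365),3.6);print(arm.sense()["position"])
E
```

```text
t: 1.4
position: [0.47, 0.1406, 0.1778]
tool_rot: [0.368, 3.116, -0.004]
wrist_force: [-0.7, -0.8, -1.0]
gripper_width: 0.999
[0.47103392 0.14095743 0.17970848]
```

View pics/s1.png

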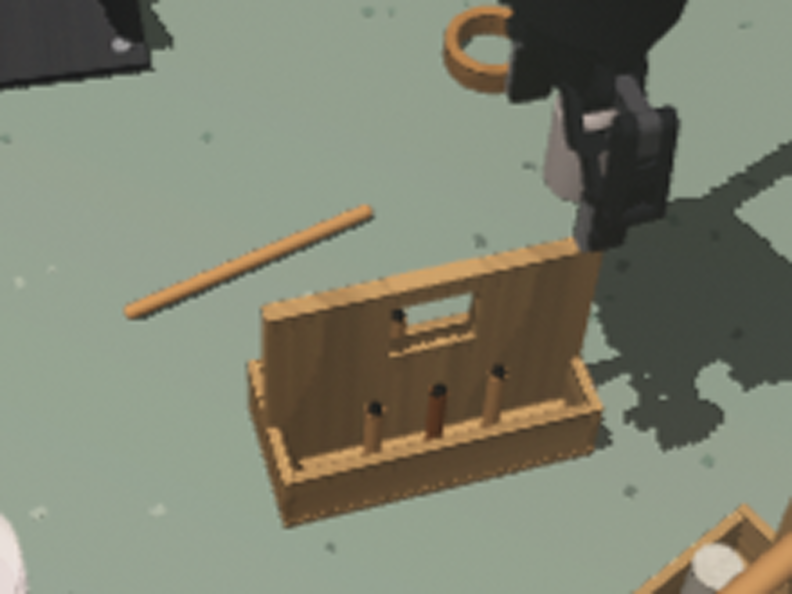

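The open gripper is above the panel's near end, at about (600,200) in the crop, and nothing is in its way. I'll correct by 7 mm in y, then descend and grip.

```bash
python3 -m creep '[[[0,0,0],[-0.002,0.007,-0.02],100],[[0,0,0],[0,0,-0.02],100],[[0,0,0],[0,0,-0.018],100],[[0,0,0],[0,0,-0.007],100],[[0,0,0],[0,0,0],100],[[0,0,0],[0,0,0],5],[[0,0,0],[0,0,0],5],[[0,0,0],[0,0,0],5]]' 100; python3 -m creep '[[[0,0,0],[0,0,0],5],[[0,0,0],[0,0,0],5],[[0,0,0],[0,0,0],5]]' 100
```

```text
t: 2.25
position: [0.4739, 0.1533, 0.1244]
tool_rot: [0.353, 3.098, 0.005]
wrist_force: [0.7, -0.3, 0.4]
gripper_width: 0.516
t: 2.55
position: [0.4746, 0.1533, 0.1258]
tool_rot: [0.353, 3.096, 0.005]
wrist_force: [0.4, 0.6, -2.6]
gripper_width: 0.083
```

The arm settled at z = 0.126, so the grip is shallower than planned. I'll reopen, go lower, take out the small tilt, and look from the top.

```bash
python3 -m creep '[[[0,0,0],[0,0,0],60],[[0,0,0],[0,0,0],60],[[0.003,0.025,0],[-0.006,-0.003,-0.01],60],[[0,0,0],[0,0,-0.005],60],[[0,0,0],[0,0,0],60]]' 100;  python3 - <<'E'
from h import *
s=arm.sense();print(s["position"],s["tool_rot"],s["gripper_width"])
c=snap("top","t1.png",(180,170,330,320),4)
E
```

```text
t: 3.05
position: [0.468, 0.1499, 0.1094]
tool_rot: [-0.357, -3.119, -0.006]
wrist_force: [0.5, -0.2, 0.1]
gripper_width: 0.602
[0.46800022 0.14991649 0.10937371] [-0.35671572 -3.11885636 -0.00580919] 0.6016229566440897
```

View pics/t1.png

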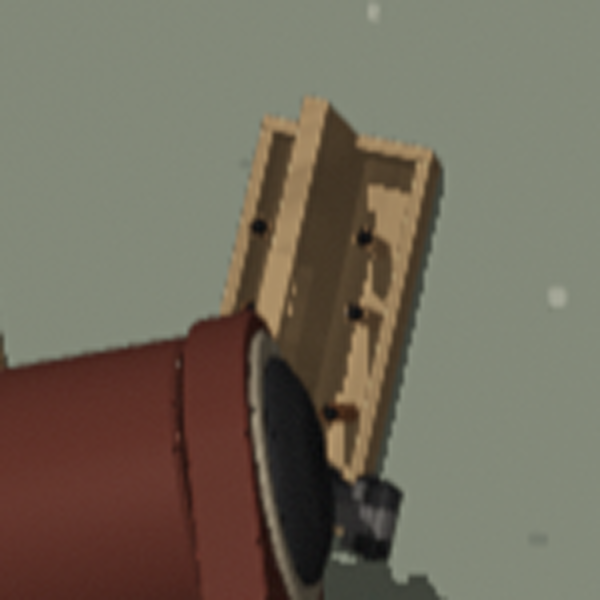

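The caddy stands upright and moved only about 4 mm towards +y. Its far panel end is at pixel (258.5,195). The arm's depth is now right, so I'll grip and lift slightly.

```bash
python3 -m creep '[[[0,0,0],[0,0,0],0],[[0,0,0],[0,0,0],0],[[0,0,0],[0,0,0],0],[[0,0,0],[0,0,0],0],[[0,0,0],[0,0,0.02],0],[[0,0,0],[0,0,0.02],0],[[0,0,0],[0,0,0.02],0],[[0,0,0],[0,0,0.02],0]]' 100;  python3 - <<'E'
from h import *
s=arm.sense();print(s["position"],s["tool_rot"],s["gripper_width"],s["moment"])
c=snap("scene","s2.png",(200,70,440,330),2.3)
E
```

```text
t: 3.9
position: [0.462, 0.1493, 0.1843]
tool_rot: [-0.355, -3.103, 0.0]
wrist_force: [0.3, 0.1, -3.2]
gripper_width: 0.101
[0.4619687  0.14932067 0.18433958] [-3.54587976e-01 -3.10274760e+00  2.28801585e-04] 0.10055503056355465 [0.03874537 0.1451242  0.01567609]
```

View pics/s2.png

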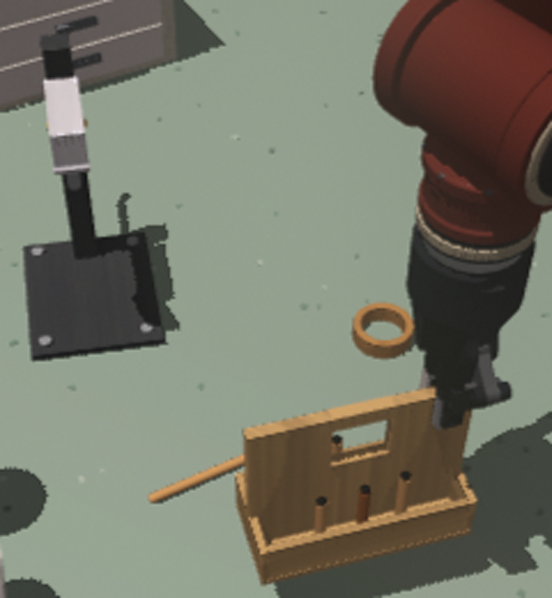

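The caddy is held level, clear of the table. Its far top front corner is at crop (244,437), i.e. pixel (306.1,260). I'll use that corner to find the caddy's offset and tilt in the hand.

Run:
```python
from h import *
c=arm.read_camera("scene"); s=arm.sense();g=s["position"]; r=s["tool_rot"]
a=2*np.arctan2(r[1],r[0])-np.pi/2
n=np.array([np.cos(a),np.sin(a),0])
if n[1]<0:n=-n
t=np.array([n[1],-n[0],0]);print(np.degrees(np.arctan2(t[1],t[0])),g)
for name,u,v in(("far top front",244,437),("near top front",466,393),("eye top far",331,430),("eye top near",388,421)):
    o,d=ray(c,u/2.3+200,v/2.3+70); k=((g+.005*n-o)@n)/(d@n); p=o+k*d
    print(name,"along",(p-g)@t,"z",p[2])
```

```text
-13.035277255376883 [0.46429789 0.14969071 0.18727094]
far top front along 0.14885481773877152 z 0.21569360301041118
near top front along -0.014127353974063707 z 0.21191192651248225
eye top far along 0.08588665943903807 z 0.202678055388116
eye top near along 0.04325218668098061 z 0.1989135840659605
```

The middle of the caddy is 64 mm from the grasp, and the caddy is level. Next I'll check the transit path against the cups, bottle and ring.

Run:
```python
from h import *
c=arm.read_camera("top")
for n,u,v,z in(("cup R base near",370,124,0),("cup R base ctr",370,111,0),("cupR rim near",374,114,.1),("cupR rim right",396,92,.1),("cup M rim near",304,103,.1),("bottle",321,350,.06),("bottle base",322,345,0)): print(n,np.round(at(c,u,v,z),3))
p=lambda x,y:np.array([.582,-.266])+(x-.064)*np.array([.956,-.292])+y*np.array([.292,.956])
for y in(.125,.09,.06,.03,.01):print(y,p(0,y))
```

```text
cup R base near [ 0.76  -0.068  0.   ]
cup R base ctr [ 0.785 -0.069  0.   ]
cupR rim near [ 0.747 -0.066  0.1  ]
cupR rim right [ 0.782 -0.104  0.1  ]
cup M rim near [0.769 0.048 0.1  ]
bottle [0.362 0.03  0.06 ]
bottle base [0.361 0.029 0.   ]
0.125 [ 0.557316 -0.127812]
0.09 [ 0.547096 -0.161272]
0.06 [ 0.538336 -0.189952]
0.03 [ 0.529576 -0.218632]
0.01 [ 0.523736 -0.237752]
```

Clearance to the cup is over 35 mm, so I'll go straight to the start of the approach: stand y = 125 mm, TCP (0.557,-0.128,0.188).

```bash
python3 -m creep '[[[0,0,-0.01],[0.011,-0.033,0.003],0],[[0,0,-0.01],[0.011,-0.033,0],0],[[0,0,-0.01],[0.011,-0.033,0],0],[[0,0,-0.01],[0.011,-0.033,0],0],[[0,0,-0.01],[0.011,-0.033,0],0],[[0,0,-0.01],[0.011,-0.033,0],0],[[0,0,0],[0.011,-0.033,0],0],[[0,0,0],[0,0,0],0]]' 100
```

```text
t: 4.85
position: [0.5334, -0.0884, 0.1713]
tool_rot: [-0.441, -3.072, -0.004]
wrist_force: [0.2, 0.2, -3.6]
gripper_width: 0.103
```

```bash
python3 -m creep '[[[-0.003,-0.02,-0.006],[0.008,-0.013,0.009],0],[[-0.002,-0.017,-0.005],[0.008,-0.013,0.009],0],[[0,0,0],[0.008,-0.012,0.002],0],[[0,0,0],[0,0,0],0]]' 100
python3 - <<'E'
from h import *
s=arm.sense();print(s["position"],s["tool_rot"])
c=snap("scene","s3.png",(150,60,400,260),3)
c=snap("top","t3.png",(330,120,630,345),2.6)
E
```

```text
t: 5.25
position: [0.5571, -0.1278, 0.1887]
tool_rot: [-0.463, -3.103, -0.006]
wrist_force: [-0.7, 0.3, -3.0]
gripper_width: 0.099
[ 0.55714314 -0.1278085   0.18874198] [-0.46326072 -3.10345528 -0.00645248]
```

View pics/s3.png

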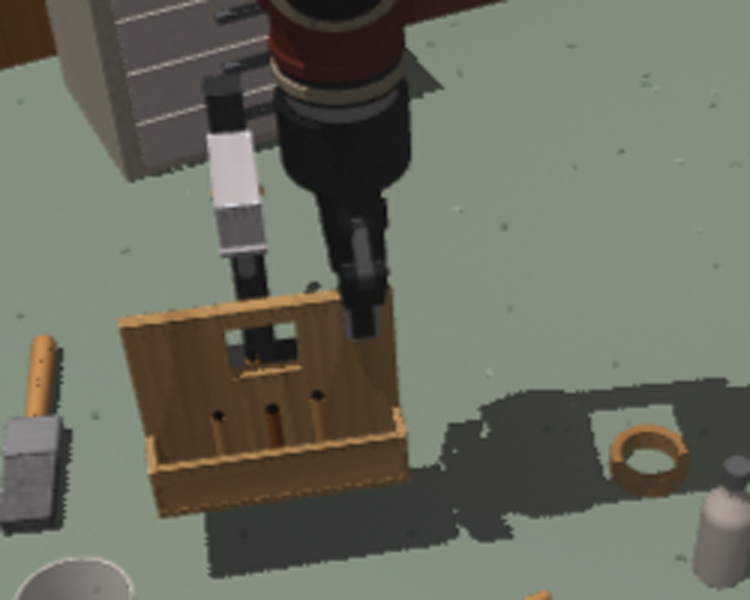

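The caddy is upright in front of the keeper. In the crop the eye spans x 225–297 with its top edge near y 326, and the far top corner is at (120,325). I'll check its numbers in the stand frame.

Run:
```python
from h import *
c=arm.read_camera("scene"); g=arm.sense()["position"]
xs=np.array([.956,-.292,0]);ys=np.array([.292,.956,0]);cen=np.array([.582,-.266,0])
for name,u,v in(("far top",120,325),("near top",390,290),("eye far top",225,331),("eye near top",297,321),("eye far bot",232,377),("eye near bot",300,368)):
    o,d=ray(c,u/3+150,v/3+60); k=((g+.005*ys-o)@ys)/(d@ys); p=o+k*d
    print(name,"stand x %.4f z %.4f y %.4f"%((p-cen)@xs,p[2],(p-cen)@ys))
```

```text
far top stand x 0.0828 z 0.2208 y 0.1312
near top stand x -0.0840 z 0.2214 y 0.1312
eye far top stand x 0.0209 z 0.2054 y 0.1312
eye near top stand x -0.0242 z 0.2060 y 0.1312
eye far bot stand x 0.0214 z 0.1663 y 0.1312
eye near bot stand x -0.0225 z 0.1663 y 0.1312
```

It is level, centred within 2 mm and square, but about 4 mm high. I'll lower it by 4 mm and push in.

```bash
python3 -m creep '[[[0,0,0],[0,0,-0.004],0],[[0,0,0],[-0.004,-0.013,0],0],[[0,0,0],[-0.004,-0.013,0],0],[[0,0,0],[-0.004,-0.013,0],0],[[0,0,0],[0,0,0],0]]' 100
```

```text
t: 5.9
position: [0.5418, -0.1667, 0.1825]
tool_rot: [-0.457, -3.1, -0.008]
wrist_force: [0.5, -0.2, -3.2]
gripper_width: 0.097
```

```bash
python3 -m creep '[[[0,0,0],[-0.002,-0.012,0.002],0],[[0,0,0],[-0.002,-0.012,0],0],[[0,0,0],[-0.003,-0.012,0.001],0],[[0,0,0],[0,0,0],0]]' 100
```

```text
t: 6.3
position: [0.534, -0.2067, 0.186]
tool_rot: [-0.459, -3.1, -0.008]
wrist_force: [-0.2, 0.0, -2.3]
gripper_width: 0.102
```

```bash
python3 -m creep '[[[0,0,0],[-0.003,-0.01,0.001],0],[[0,0,0],[-0.003,-0.01,0],0],[[0,0,0],[-0.003,-0.009,0],0],[[0,0,0],[0,0,0],0]]' 100
python3 - <<'E'
from h import *
s=arm.sense();print(s["position"],s["tool_rot"],s["wrist_force"])
c=snap("scene","s4.png",(150,60,400,260),3)
E
```

```text
t: 6.7
position: [0.5255, -0.2356, 0.1879]
tool_rot: [-0.455, -3.103, -0.017]
wrist_force: [1.0, 0.6, -3.5]
gripper_width: 0.097
[ 0.52547899 -0.23558811  0.18787534] [-0.45504278 -3.10285606 -0.01704445] [ 0.97137043  0.61548507 -3.4571724 ]
```

View pics/s4.png

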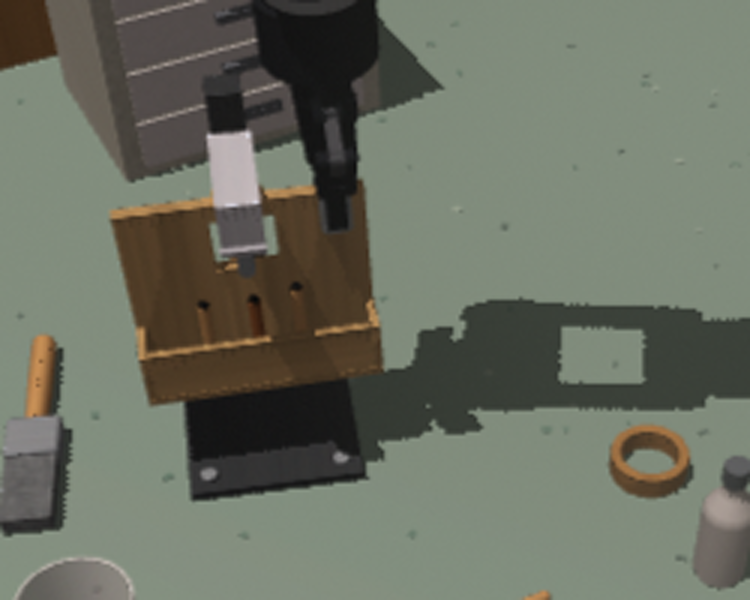

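The panel is on the peg and the keeper has fallen shut in front of it, at crop (240,230), the same outline as before. Next I'll lower the bar onto the peg.

```bash
python3 -m creep '[[[0,0,0],[0,0,-0.005],0],[[0,0,0],[0,0,-0.005],0],[[0,0,0],[0,0,-0.003],0],[[0,0,0],[0,0,0],0]]' 100
```

```text
t: 7.15
position: [0.5256, -0.2347, 0.1734]
tool_rot: [-0.454, -3.103, -0.018]
wrist_force: [-0.3, -0.9, -0.9]
gripper_width: 0.1
```

```bash
python3 -m creep '[[[0,0,0],[0,0,-0.001],0],[[0,0,0],[0,0,0],0],[[0,0,0],[0,0,0],0]]' 100
```

```text
t: 7.45
position: [0.526, -0.2346, 0.1734]
tool_rot: [-0.453, -3.104, -0.017]
wrist_force: [0.9, -0.9, -3.0]
gripper_width: 0.101
```

```bash
python3 -m creep '[[[0,0,0],[0,0,-0.002],0],[[0,0,0],[0,0,-0.001],0],[[0,0,0],[0,0,0],0]]' 100;python3 -m creep '[[[0,0,0],[0,0,0],0]]'
```

```text
t: 7.75
position: [0.5268, -0.2349, 0.1732]
tool_rot: [-0.453, -3.107, -0.015]
wrist_force: [-0.5, 0.4, -2.0]
gripper_width: 0.093
t: 7.85
position: [0.5269, -0.235, 0.173]
tool_rot: [-0.453, -3.107, -0.015]
wrist_force: [-0.6, -0.6, -0.9]
gripper_width: 0.1
```

```bash
python3 -m creep '[[[0,0,0],[0,0,-0.004],0],[[0,0,0],[0,0,0],0]]' 100;python3 -m creep '[[[0,0,0],[0,0,0],0]]'; python3 -c "
from bench import arm
s=arm.sense();print(s['wrist_force'],s['moment'])"
```

```text
t: 8.05
position: [0.5278, -0.2354, 0.172]
tool_rot: [0.453, 3.108, 0.014]
wrist_force: [-1.2, 0.1, -1.8]
gripper_width: 0.099
t: 8.15
position: [0.5278, -0.2354, 0.1719]
tool_rot: [0.453, 3.108, 0.014]
wrist_force: [-0.6, -1.0, -0.4]
gripper_width: 0.1
[-0.58380843 -1.04474238 -0.3797867 ] [-0.0133675   0.06613016 -0.03762633]
```

The moment is back to its no-load value and the load is mostly off, so the bar is on the peg. I'll open and withdraw upward.

```bash
python3 -m creep '[[[0,0,0],[0,0,0],20],[[0,0,0],[0,0,0],35],[[0,0,0],[0,0,0],50],[[0,0,0],[0,0,0],50],[[0,0,0],[0,0,0],50]]' 40; python3 -m creep '[[[0,0,0],[0,0,0.015],50],[[0,0,0],[0,0,0.02],50],[[0,0,0],[0,0,0.03],50],[[0,0,0],[0,0,0.03],50],[[0,0,0],[0,0,0.03],50],[[0,0,0],[-0.03,0.02,0.02],50],[[0,0,0],[-0.03,0.02,0],50],[[0,0,0],[0,0,0],50]]'
python3 - <<'E'
from h import *
c=snap("scene","s5.png",(150,60,400,260),3)
E
```

```text
t: 8.65
position: [0.5283, -0.2355, 0.171]
tool_rot: [0.453, 3.107, 0.014]
wrist_force: [0.2, -0.8, -0.2]
gripper_width: 0.499
t: 9.45
position: [0.466, -0.1941, 0.3286]
tool_rot: [0.453, 3.103, 0.012]
wrist_force: [0.0, 0.6, -0.7]
gripper_width: 0.503
```

View pics/s5.png

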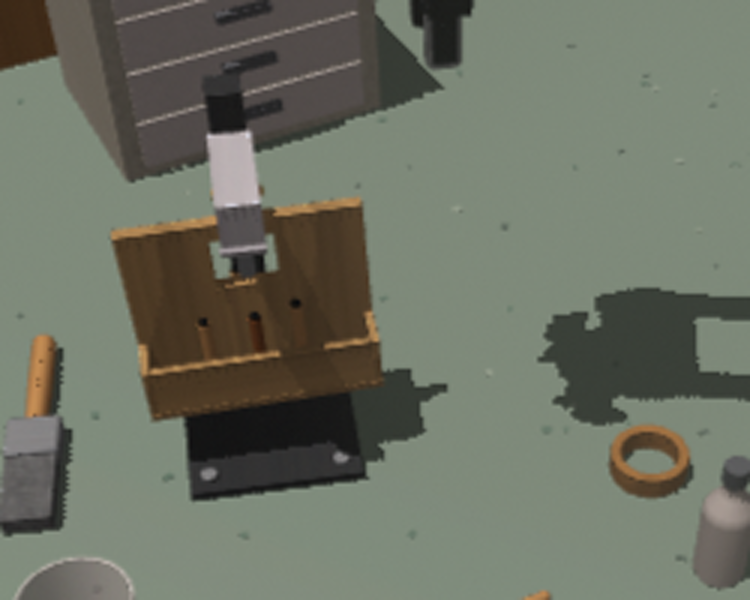

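The caddy hangs from the peg by itself. Its panel top runs from crop (113,236) to (360,204), the keeper is shut in front at (240,230), and the gripper is clear at (440,30). I'll check the pose and stillness numerically before handing in.

```bash
python3 -m creep '[[[0,0,0],[0,0,0],50],[[0,0,0],[0,0,0],50],[[0,0,0],[0,0,0],50],[[0,0,0],[0,0,0],50],[[0,0,0],[0,0,0],50]]' >/dev/null
python3 - <<'E'
from h import *
a=arm.read_camera("scene")["img"].astype(int); creg=a[110:205,180:285]
c=arm.read_camera("scene"); old=cv2.imread("pics/s5.png"); old=cv2.resize(old,(250,200),interpolation=cv2.INTER_AREA)[:,:,::-1].astype(int)
print("mean change since s5",np.abs(old[50:145,30:135]-c["img"][110:205,180:285]).mean())
xs=np.array([.956,-.292,0]);cen=np.array([.582,-.266,0])
P=[at(c,u/3+150,v/3+60,.204) for u,v in((112,233),(114,240),(358,199),(362,207))]
f=(P[0]+P[1])/2;n=(P[2]+P[3])/2;m=(f+n)/2-cen;d=f-n
print("len",np.linalg.norm(d),"deg",np.degrees(np.arctan2(d[1],d[0])),"stand x,y",m@xs,m@np.array([.292,.956,0]))
E
```

```text
mean change since s5 0.8473517126148705
len 0.16665169951261338 deg -15.42731266941599 stand x,y 0.0025707614952084692 0.01857681568325028
```

```bash
python3 -c "
from bench import arm
print(arm.close_job(), arm.sense()['t'])"
```

```text
the job is handed in; nothing more can be done
the job is handed in; nothing more can be done
```

The panel caddy is hanging by its eye on the peg with the drop keeper, and I handed the job in about 10 s into the 40 s limit. I gripped its panel at the near end, pushed the eye onto the peg under the keeper, lowered the bar onto the peg and withdrew.

Last checks before handing in:
- **Position:** the caddy's middle is at about x = 3 mm, y = 19 mm in the stand's frame, inside both limits. That assumes the panel top is at the hung height of 204 mm. The panel then measured 167 mm against 170 mm, which fits.
- **Squareness:** the panel is about 1.5° off square to the peg.
- **Stillness:** two pictures more than 0.5 s apart showed no visible change.
- **Keeper:** it looks shut in front of the panel, in the same place as in the earlier picture. I judged this by eye and did not measure its angle.
- **Lean:** I judged this by eye too; the caddy looks upright.
- **Gripper:** it is clear of the caddy and the stand.
- **Bar caddy:** I never went near it, but I did not measure it again at the end.

The first grip settled about 15 mm too high, so I reopened and gripped again. That moved the caddy about 4 mm on the table, and it stayed upright.

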